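# Stand the control tablet up steeply on its notched easel

### The arm

A 7-joint arm with a two-finger parallel gripper is mounted at the origin on a cart in front of the work surface, level with it; the furniture and walls round the work are solid. World frame = base frame: x ahead of the robot, y to its left, z up, the work surface at z = 0. Lengths are in mm, angles in rad, forces in N, time in s.
With the tool pointing down it reaches from about 400 to 875 mm from the base axis. Payload 4.4 kg.
Tool frame: the origin (TCP) lies midway between the tips of the shut fingers; the grasp point (between the pads) lies 19 mm behind it (ctrl.grip_point_offset is the distance from the TCP to the grasp point, in mm); z points along the fingers, y is the line along which they close (so a half turn about z gives the same grasp; the last joint's range is limited). The gripper opens to 85 mm and grips with 20 to 120 N. Pads are 22 mm wide; open, the fingers measure 114 mm over their backs; the gripper's body (76 mm by 85 mm) begins 54 mm behind the grasp point. The pads swing forward as they close: fully open they stand 13 mm farther back than shut.
Start: joints at [1.242, 0.628, 0.038, 1.517, -0.027, 0.996, -0.02], TCP at [168.888, -627.69, 231.313] pointing down, gripper open.
Joint ranges: [-3.06, 3.06], [-0.37, 2.12], [-1.25, 1.32], [0.18, 2.47], [-1.1, 4.24], [0.23, 1.98], [-2.94, 2.94]. Speed limits (rad/s): [2.57, 2.57, 3.14, 3.14, 3.14, 3.14, 3.14].

### API

Orientations are given as [roll, pitch, yaw] about the fixed x, y, z axes, in that order (R = Rz(yaw) Ry(pitch) Rx(roll)).
In Python, from cell import ctrl gives the robot as it stands.
- The arm moves only by the tool run_rows, called as name(argument=value, ...), one argument or row to a line, values as JSON. Schema: {"type":"object","properties":{"segments":{"type":"array","items":{"type":"array","items":{"type":"number"},"minItems":7,"maxItems":7},"minItems":1,"maxItems":12},"only":{"type":"string"},"quiet":{"type":"boolean"},"lines":{"type":"string"}},"required":["segments"],"additionalProperties":false}. segments is a list of rows, 1 to 12 of them, each of 7 numbers: dx, dy, dz in shares of the most that a row can go, 1 being 50 mm, then a rotation vector rx, ry, rz in fractions of the full range, 1 being 2 pi rad, then the finger opening in mm; each row shifts and turns the commanded pose from where the row before left it, along the tool's axes as they then stand; what a row does not reach is not made up. A row lasts 1/10 s, in which the tool goes at most 50 mm and 0.15 rad, less where a joint would pass 70% of its speed; a pose out of reach is approached as far as the arm can. The fingers move at their own pace and stop on an object; the grip force is fixed at half the most. Time passes only in rows, so rows that do not move let the fingers close. The tool returns the time, the measured TCP pose, the force, the opening and the grip force at its end. only (a regular expression) keeps the lines of the reply that match it, lines (a string "A,B") keeps lines A to B, and quiet returns only ok. A shift or turn number past 1, either way, is cut back to 1. Input that does not fit is refused with a message, and nothing moves.
- ctrl.read_state(): the state, without advancing time (a new reading comes with each control period).
- ctrl.get_image(name): name is "side" or "top"; returns the picture (384x512x3 uint8, blue, green, red); there is no depth.
- ctrl.calibration(name): a dict with "fx", "fy", "cx", "cy" (pixels), "rvec" (rotation vector, rad) and "tvec" (3), from world to camera coordinates, as OpenCV has them. Camera axes: x right, y down, z forward; pixel columns grow to the right and rows downward; lengths in mm; the calibration is good to about 2 mm. A picture is of the moment at which its call begins. calibration takes no time and is no camera call.
- ctrl.finish_job(): hands the job in; it is judged then, once.
The state is a dict: "clock": time; "qpos": joint angles; "qd": joint speeds; "tau": joint torques, N m; "eef_pos": TCP position; "tool_rot": TCP orientation; "force": force on the tool from outside, world axes, zero at the start; "torque": the same for the moment, N m; "width": finger opening in mm; "gripper_force": force on a finger pad.
Only numpy, scipy, OpenCV 4.12 (cv2) and the standard library are available. Lean on these libraries where they do the work, as an engineer would, in place of code of your own. Each camera call takes 0.05 s, during which the arm holds its last target. There are 200 camera calls.

### The job

The layout's control tablet lies too flat on its wooden easel to be read. Gently push its lower edge back along the easel's deck until it drops fully into the notch at the rear, so that the tablet leans steeply back on the rail, square and central on the easel. Leave the lorry, the kiosk and the tank wagon beside it where they are.

Things in the scene. Friction and masses are not known exactly. Their poses are not given: they have to be found in the camera images.
- tablet: Black tablet in a hard smooth case: flat slab 170 wide x 140 tall x 12 mm, about 0.35 kg, loose, a track plan on its screen. Origin: middle of its BACK face; x up the slab (lower to upper edge), y across its width, z out of the screen. It faces the easel's front; its lean (tilt of z from vertical) is about 38 deg at the start, 69 to 75 deg once its foot stands in the notch.
- tablet_foot (a point): Middle of the tablet's lower BACK edge, on which it stands (tablet x = -70 mm). The lower FRONT edge is 12 mm from it along the tablet's z: 7 mm nearer the front and 9.5 mm above the deck at the start, 11 mm and 4 mm when steep.
- easel: Pale lacquered easel, immovable, 142 deep x 140 wide mm; origin: centre of its underside, on the table; x to its rear, y left, z up. Level deck 15 mm high from the front (x -70 mm) to x +3.5 mm, then the notch, then a stop batten from x +25 mm, 20 mm high over the table. At the deck's front two 5 mm high ledges hold the foot at the start, 60 mm apart (y -30 to +30 mm).
- easel_notch (a point): Where tablet_foot stands in the end: floor of the notch, 8 mm above the table, 14.5 mm behind the easel's origin. The notch runs right across the easel, 21 mm front to back, 7 mm deeper than the deck (anywhere in it will do); its front wall keeps the foot in. The foot slides easily on the deck.
- easel_rail (a point): Middle of the fixed round rail, 12 mm thick and 140 mm long along the easel's y, on which the tablet's back rests, low and steep alike. Its axis is 82 mm above the table, 50 mm behind the easel's origin.
- lorry: Toy box lorry, grey cab and green and white box, 97x32x37 mm, loose, left of the easel. Origin: centre of its underside.
- hut: Model kiosk, 35x36x25 mm, loose, right of the easel by the corner of the long shed. Origin: centre of its underside.
- tank_wagon: Model tank wagon, 82x30x44 mm, loose, right of the easel on the curved track. Origin: centre of its underside.

How it is judged (in metres and radians):
At the end, for the whole second after the job is handed in: The tablet rests on the easel, screen to the front, its foot down on the floor of the rear notch (within 3.5 mm), leaning back on the rail at 62 to 78 deg from flat, within 14 mm of the middle of the easel, square to it within 5 deg, let go and at rest (x of tablet_foot in the frame of easel between 0.008 and 0.03 m and z of tablet_foot in the frame of easel below 0.0115 m and y of tablet_foot in the frame of easel between -0.014 and 0.014 m and angle between the y axis of tablet and the y axis of easel, either way round below 0.09 rad and angle between tablet's own z axis and vertical between 1.08 and 1.36 rad and contact force between tablet and easel above 0.8 N and linear speed of tablet below 0.02 m/s and angular speed of tablet below 0.1 rad/s); the robot touches nothing.
It fails at once if the lorry is shoved more than 15 mm or tipped over (distance of lorry from where it was at the start of the episode above 0.015 m or angle between lorry's own z axis and vertical above 0.4 rad).
It fails at once if the kiosk is shoved more than 15 mm or tipped over (distance of hut from where it was at the start of the episode above 0.015 m or angle between hut's own z axis and vertical above 0.4 rad).
It fails at once if the tank wagon is shoved more than 15 mm or tipped over (distance of tank_wagon from where it was at the start of the episode above 0.015 m or angle between tank_wagon's own z axis and vertical above 0.4 rad).
It fails at once if the fingers press on the tablet with over 25 N (contact force between the fingers and tablet above 25 N).
It also fails if it takes over 32 s, if anything falls off the work surface, if the arm or the gripper's body presses on something with over 40 N, if the wrist force passes 120 N, or if a joint passes its speed limit or range.

## Working session

There is one attempt and no reset: what is moved stays moved. The work goes in short steps, Python scripts to look and compute and a tool call to move; the robot and the scene stay as the last step left them, time stands still between calls to the robot, and variables do not carry over. Pictures are saved under pics/ and viewed, at most 10 in all, crops included, and the job is handed in when it is done.

```bash
ls; mkdir -p pics; python3 - <<'E'
from cell import ctrl
import cv2
for n in("side","top"):
    cv2.imwrite(f"pics/{n}0.png",ctrl.get_image(n)); print(n,ctrl.calibration(n))
s=ctrl.read_state();print(s)
E
```

```text
cell.py
pics
side {'fx': 365.68402080195636, 'fy': 365.68402080195636, 'cx': 258.35673751042117, 'cy': 197.63868510434816, 'rvec': array([ 0.5913808 , -2.40233867,  1.47567494]), 'tvec': array([299.11640464, 314.97402167, 367.53914706])}
top {'fx': 451.909036281438, 'fy': 451.909036281438, 'cx': 256.6926885105534, 'cy': 194.6460443108556, 'rvec': array([ 2.14192665, -2.12554859,  0.1763155 ]), 'tvec': array([-359.7289302 ,  537.84776049,  880.01934714])}
{'clock': 0.1, 'qpos': array([ 1.2421812 ,  0.62924632,  0.03844771,  1.51827247, -0.02703425,
        0.99626135, -0.02000388]), 'qd': array([ 3.02958125e-05, -2.72574340e-03,  4.65586020e-04, -1.57969054e-03,
       -1.78120397e-04, -1.25899180e-03, -2.25890039e-04]), 'tau': array([ 2.64374612e-03, -5.64525139e+01,  1.23013113e+00, -1.93972278e+01,
        1.11955465e-02,  5.43543545e-03, -9.77054896e-06]), 'eef_pos': array([ 168.76520465, -627.14049472,  230.48437706]), 'tool_rot': array([-3.13992268e+00, -1.07949331e-05,  2.62790114e-01]), 'force': array([ 0.66866079, -0.21182951,  0.48491579]), 'torque': array([ 0.05567227,  0.03434937, -0.02134849]), 'gripper_force': 0.0, 'width': 85.32800873782557}
```

View pics/top0.png

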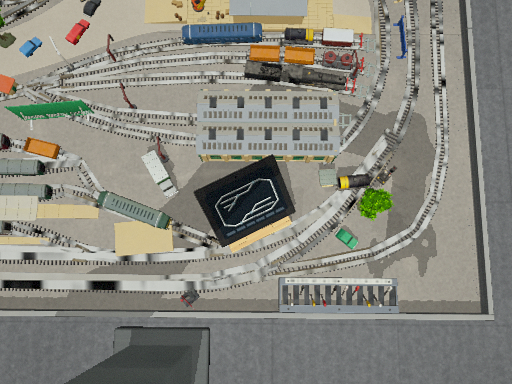

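View pics/side0.png

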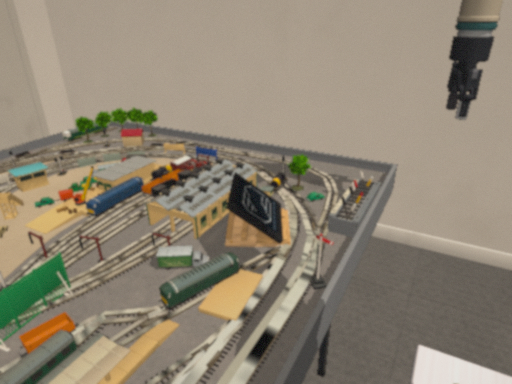

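The top view shows the tablet around (243,200) with the easel's pale front strip below it, from (230,250) to (290,218). The lorry is at (158,172), the kiosk at (328,177) and the tank wagon at (353,182). The side view shows the tablet leaning at (255,208). Next I'll measure corners.

```bash
cat > h.py <<'E'
import numpy as np, cv2
from cell import ctrl
def cam(n):
    c=ctrl.calibration(n); K=np.array([[c['fx'],0,c['cx']],[0,c['fy'],c['cy']],[0,0,1]])
    return K,cv2.Rodrigues(c['rvec'])[0],c['tvec'].reshape(3)
def ray(n,p,z):
    K,R,t=cam(n); o=-R.T@t; d=R.T@np.linalg.solve(K,[p[0],p[1],1]); return o+d*(z-o[2])/d[2]
def proj(n,P):
    K,R,t=cam(n); q=(R@np.atleast_2d(P).T).T+t; q=q@K.T; return q[:,:2]/q[:,2:]
def dark(img,box,th=60):
    x0,y0,x1,y1=box; m=np.zeros(img.shape[:2],np.uint8)
    m[y0:y1,x0:x1]=(img[y0:y1,x0:x1].max(2)<th)*255
    m=cv2.morphologyEx(m,cv2.MORPH_CLOSE,np.ones((9,9)));m=cv2.morphologyEx(m,cv2.MORPH_OPEN,np.ones((7,7)))
    return max(cv2.findContours(m,0,2)[0],key=cv2.contourArea)
E
python3 - <<'E'
from h import *
t=cv2.imread('pics/top0.png')
c=dark(t,(180,145,305,255)); print(cv2.contourArea(c), cv2.minAreaRect(c))
a=cv2.approxPolyDP(cv2.convexHull(c),4,True)[:,0]; print(a.tolist())
big=cv2.resize(t[120:270,140:380],None,fx=3.3,fy=3.3,interpolation=cv2.INTER_CUBIC); o=big.copy()
for p in a: cv2.circle(o,tuple(int(v) for v in (p-[140,120])*3.3+1.6),4,(0,0,255),1)
cv2.imwrite('pics/top0c.png',o)
print("top cam",-cam('top')[1].T@cam('top')[2], "side",-cam('side')[1].T@cam('side')[2])
for p in a: print(p, ray('top',p,24.5)[:2].round(1), ray('top',p,110.7)[:2].round(1))
E
```

```text
5164.0 ((244.38319396972656, 201.36880493164062), (62.571250915527344, 91.89449310302734), 64.25929260253906)
[[274, 157], [293, 212], [228, 244], [212, 240], [196, 190]]
top cam [ 387.30958897 -357.70265494  956.63956691] side [173.57090819 303.08101678 449.19853024]
[274 157] [ 625.2 -391.6] [ 603.2 -388.5]
[293 212] [ 508.  -431.3] [ 496.8 -424.5]
[228 244] [ 440.7 -297.4] [ 435.8 -303. ]
[212 240] [ 448.7 -264.3] [ 443. -273.]
[196 190] [ 552.9 -228.3] [ 537.6 -240.3]
```

View pics/top0c.png

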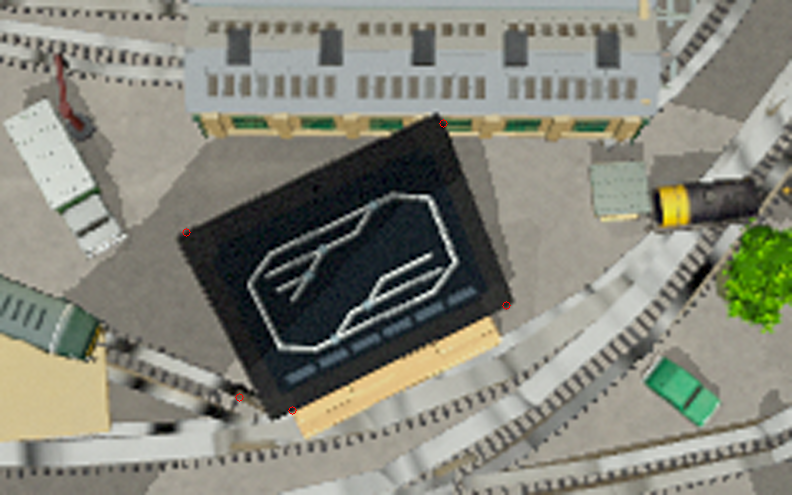

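```bash
python3 - <<'E'
from h import *
f=lambda x,y:np.array([x/3.3+140-.35,y/3.3+120-.35])
LL,LR,UR,UL=[f(*p) for p in((273,417),(510,300),(437,113),(180,238))]
l,r=ray('top',LL,24.5),ray('top',LR,24.5); ur,ul=ray('top',UR,110.7),ray('top',UL,110.7)
print(l,r,ur,ul); print('w',np.linalg.norm(l-r),np.linalg.norm(ur-ul),'h',np.linalg.norm(ul-l),np.linalg.norm(ur-r))
y=(l-r)+(ul-ur); print('yaw of y',np.arctan2(y[1],y[0])-np.pi/2, np.arctan2(*(l-r)[[1,0]])-np.pi/2,np.arctan2(*(ul-ur)[[1,0]])-np.pi/2)
x=(ul+ur-l-r)/2; print('x dir',np.arctan2(x[1],x[0]), 'mid low',(l+r)/2)
# easel wood mask
t=cv2.imread('pics/top0.png'); h=cv2.cvtColor(t,cv2.COLOR_BGR2HSV)
m=cv2.inRange(h,(8,60,150),(28,255,255)); M=np.zeros_like(m); M[212:258,225:297]=m[212:258,225:297]
c=max(cv2.findContours(M,0,2)[0],key=cv2.contourArea); a=cv2.approxPolyDP(c,1.5,True)[:,0]
for p in a: print(p,ray('top',p,15)[:2].round(1),ray('top',p,0)[:2].round(1))
# lorry, hut, wagon rough
for n,p,z in(('lorry front',(176,194),20),('lorry rear',(143,154),37),('hut',(327,178),25),('tank',(352,182),40)): print(n,ray('top',p,z))
for n,P in(('l',l),('r',r),('ur',ur),('ul',ul)): print(n,proj('side',P))
s=cv2.imread('pics/side0.png');cv2.imwrite('pics/side0c.png',cv2.resize(s[150:270,190:350],None,fx=4.5,fy=4.5,interpolation=cv2.INTER_CUBIC))
E
```

```text
[ 436.54437511 -285.94065475   24.5       ] [ 511.03308038 -433.77437078   24.5       ] [ 609.37131861 -384.7694368   110.7       ] [ 534.13922525 -236.92781364  110.7       ]
w 165.53964723929627 165.88252894850518 h 139.13106543020623 139.6507524258451
yaw of y 0.468729744500334 0.4667373615718411 0.47071800913759176
x dir 0.463856764297749 mid low [ 473.78872775 -359.85751277   24.5       ]
[291 221] [ 490.2 -427.7] [ 491.9 -428.8]
[287 216] [ 500.7 -419.4] [ 502.5 -420.4]
[228 245] [ 439.2 -296.8] [ 440.1 -295.9]
[233 252] [ 424.9 -307.4] [ 425.5 -306.6]
[290 224] [ 483.9 -425.6] [ 485.4 -426.7]
lorry front [ 544.83573571 -185.8624408    20.        ]
lorry rear [ 626.45831972 -116.63240147   37.        ]
hut [ 580.5276807  -503.13336933   25.        ]
tank [ 569.3727642  -552.28267491   40.        ]
l [[280.96447606 240.19796243]]
r [[278.70726641 203.47188832]]
ur [[233.47324162 171.4521717 ]]
ul [[226.99622962 203.58166328]]
```

View pics/side0c.png

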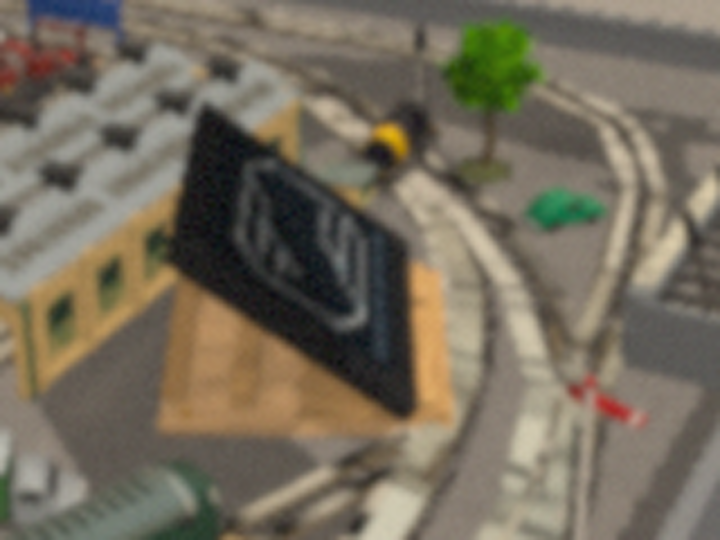

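The side view agrees: the lower-left front corner is at (282,242) in full-frame pixels, 2 px from my projection. The tablet is square on the easel at yaw ≈ 0.472. Its lower front edge is 18 mm behind the deck front (17 expected), and the easel origin is ≈ (521,-336). Next I'll turn the shut gripper and bring it in front of the deck.

Careful with the scale: shifts go in shares of 50 mm and turns go in shares of 2 pi rad. That gives: 40 mm is 0.8, 30 mm is 0.6, -0.105 rad is -0.0167.

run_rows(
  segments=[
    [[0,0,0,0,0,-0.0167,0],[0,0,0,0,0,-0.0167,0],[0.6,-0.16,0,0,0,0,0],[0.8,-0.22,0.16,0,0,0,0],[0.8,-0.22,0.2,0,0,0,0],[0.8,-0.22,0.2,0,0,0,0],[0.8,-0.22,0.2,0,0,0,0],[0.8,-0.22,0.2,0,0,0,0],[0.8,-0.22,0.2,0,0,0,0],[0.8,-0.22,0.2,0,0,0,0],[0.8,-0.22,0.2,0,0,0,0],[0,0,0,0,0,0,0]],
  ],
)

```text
refused: segments[0]: the value is too long (schema: maxItems 7). Nothing was moved.
```

Refused on format, not on reach. It needs a list of rows, each a list of 7 numbers.

run_rows(
  segments=[
    [0,0,0,0,0,-0.0167,0],
    [0,0,0,0,0,-0.0167,0],
    [0.6,-0.16,0,0,0,0,0],
    [0.8,-0.22,0.16,0,0,0,0],
    [0.8,-0.22,0.2,0,0,0,0],
    [0.8,-0.22,0.2,0,0,0,0],
    [0.8,-0.22,0.2,0,0,0,0],
    [0.8,-0.22,0.2,0,0,0,0],
    [0.8,-0.22,0.2,0,0,0,0],
    [0.8,-0.22,0.2,0,0,0,0],
    [0.8,-0.22,0.2,0,0,0,0],
    [0,0,0,0,0,0,0],
  ],
)

```text
clock: 1.3
eef_pos: [442.1, -375.6, 151.7]
tool_rot: [-3.137, -0.004, 0.483]
force: [0.5, 0.1, 0.0]
width: -0.1
gripper_force: 0.0
```

```bash
cat > e.py <<'E'
from h import *
from scipy.spatial.transform import Rotation as Ro
O=np.array([521,-335.8,0]); W=Ro.from_euler('z',.472).as_matrix()
s=ctrl.read_state(); R=Ro.from_euler('xyz',s['tool_rot']).as_matrix()
print('t',s['clock'],'tcp in easel',(W.T@(s['eef_pos']-O)).round(1),'zx',(W.T@R).round(3).tolist(),'F easel',(W.T@s['force']).round(2),'w',s['width'])
E
python3 e.py
```

```text
t 1.3 tcp in easel [-88.3   0.4 151.7] zx [[1.0, 0.011, 0.004], [0.011, -1.0, 0.004], [0.004, -0.004, -1.0]] F easel [ 0.51 -0.12  0.03] w -0.13394844447866078
```

Scaled: 30 mm is 0.6, 25 mm is 0.5, 0.105 rad is 0.0167.

run_rows(
  segments=[
    [0,0,0,0,0.0167,0.0016,0],
    [0,0,0,0,0.0167,0,0],
    [-0.12,0,0.6,0,0,0,0],
    [-0.12,0,0.6,0,0,0,0],
    [-0.12,0,0.6,0,0,0,0],
    [-0.1,0,0.5,0,0,0,0],
    [-0.04,0,0.24,0,0,0,0],
    [0,0,0,0,0,0,0],
    [0,0,0,0,0,0,0],
  ],
)

```text
clock: 2.2
eef_pos: [438.9, -382.3, 24.5]
tool_rot: [3.141, -0.21, 0.463]
force: [0.1, -0.0, -0.4]
width: 0.2
gripper_force: 0.0
```

```bash
python3 e.py
```

```text
t 2.2 tcp in easel [-94.3  -4.1  24.5] zx [[0.978, -0.009, 0.209], [-0.009, -1.0, -0.002], [0.209, 0.0, -0.978]] F easel [ 0.06 -0.05 -0.44] w 0.17925718108792943
```

Scaled: 10 mm is 0.2, 6 mm is 0.12, -0.009 rad is -0.0014.

run_rows(
  segments=[
    [-0.02,-0.08,0.1,0,0,-0.0014,0],
    [0.2,0,0.042,0,0,0,0],
    [0.12,0,0.026,0,0,0,0],
    [0,0,0,0,0,0,0],
  ],
)

```text
clock: 2.6
eef_pos: [453.6, -369.8, 19.6]
tool_rot: [3.139, -0.212, 0.475]
force: [0.8, 0.7, 0.2]
width: 0.0
gripper_force: 0.0
```

```bash
python3 e.py; python3 - <<'E'
from h import *
a=ctrl.get_image('side')[150:270,190:350];b=ctrl.get_image('top')[120:270,160:340]
r=lambda i:cv2.resize(i,(480,360) if 0 else (390,int(390*i.shape[0]/i.shape[1])),interpolation=cv2.INTER_CUBIC)
a,b=r(a),r(b);h=max(a.shape[0],b.shape[0]);o=np.zeros((h,790,3),np.uint8);o[:a.shape[0],:390]=a;o[:b.shape[0],400:]=b
cv2.imwrite('pics/p1.png',o)
E
```

```text
t 2.6 tcp in easel [-75.5   0.4  19.6] zx [[0.978, 0.002, 0.21], [0.003, -1.0, -0.002], [0.21, 0.003, -0.978]] F easel [1.01 0.22 0.22] w 0.025608984479578826
```

View pics/p1.png

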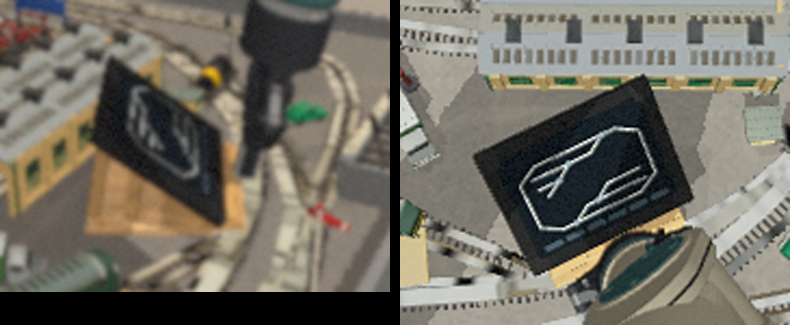

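The crop shows the shut fingers (tip at (247,170), left half) just in front of the middle of the tablet's lower edge. Next I'll push gently.

Scaled: 2.5 mm is 0.05, 0.53 mm is 0.0106.

run_rows(
  segments=[
    [0.05,0,0.0106,0,0,0,0],
    [0.05,0,0.0106,0,0,0,0],
    [0.04,0,0.0086,0,0,0,0],
    [0.04,0,0.0086,0,0,0,0],
    [0.04,0,0.0086,0,0,0,0],
    [0.04,0,0.0086,0,0,0,0],
    [0.04,0,0.0086,0,0,0,0],
    [0.04,0,0.0086,0,0,0,0],
    [0.04,0,0.0086,0,0,0,0],
    [0.04,0,0.0086,0,0,0,0],
  ],
)

```text
clock: 3.7
eef_pos: [470.5, -360.7, 18.5]
tool_rot: [3.141, -0.21, 0.472]
force: [-3.0, -1.2, -3.6]
width: -0.1
gripper_force: 1.5
```

```bash
python3 e.py
```

```text
t 3.7 tcp in easel [-56.3   0.8  18.5] zx [[0.978, -0.0, 0.208], [-0.0, -1.0, -0.001], [0.208, 0.001, -0.978]] F easel [-3.2   0.31 -3.57] w -0.07513817221189527
```

Scaled: 2.5 mm is 0.05, 0.5 mm is 0.01.

run_rows(
  segments=[
    [0.05,0,0,0,0,0,0],
    [0.05,0,0,0,0,0,0],
    [0.05,0,0.01,0,0,0,0],
    [0.05,0,0.01,0,0,0,0],
    [0.05,0,0.01,0,0,0,0],
    [0.05,0,0.01,0,0,0,0],
    [0.05,0,0.01,0,0,0,0],
    [0.05,0,0.01,0,0,0,0],
    [0.05,0,0.01,0,0,0,0],
  ],
)

```text
clock: 4.6
eef_pos: [490.9, -350.6, 20.0]
tool_rot: [3.14, -0.21, 0.472]
force: [-3.0, -2.3, 0.7]
width: 0.2
gripper_force: 1.6
```

```bash
python3 e.py
```

```text
t 4.6 tcp in easel [-33.5   0.5  20. ] zx [[0.978, -0.0, 0.208], [-0.0, -1.0, -0.001], [0.208, 0.001, -0.978]] F easel [-3.75 -0.72  0.66] w 0.1618973201643494
```

Scaled: 2 mm is 0.04, 0.5 mm is 0.01.

run_rows(
  segments=[
    [0.04,0,0.01,0,0,0,0],
    [0.04,0,0.01,0,0,0,0],
    [0.04,0,0.009,0,0,0,0],
    [0.04,0,0.009,0,0,0,0],
    [0.04,0,0.009,0,0,0,0],
    [0.04,0,0.009,0,0,0,0],
  ],
)

```text
clock: 5.2
eef_pos: [501.9, -345.1, 19.8]
tool_rot: [3.14, -0.21, 0.472]
force: [-3.7, -1.4, 0.4]
width: 0.2
gripper_force: 1.6
```

```bash
python3 e.py;python3 - <<'E'
from h import *
a=ctrl.get_image('side')[150:270,190:350];b=ctrl.get_image('top')[120:270,160:340]
r=lambda i:cv2.resize(i,(390,int(390*i.shape[0]/i.shape[1])),interpolation=cv2.INTER_CUBIC)
a,b=r(a),r(b);o=np.zeros((325,790,3),np.uint8);o[:a.shape[0],:390]=a;o[:b.shape[0],400:]=b
cv2.imwrite('pics/p2.png',o)
E
```

```text
t 5.2 tcp in easel [-21.2   0.4  19.8] zx [[0.978, -0.0, 0.208], [-0.0, -1.0, -0.001], [0.208, 0.001, -0.978]] F easel [-3.93  0.44  0.37] w 0.21380945483351127
```

View pics/p2.png

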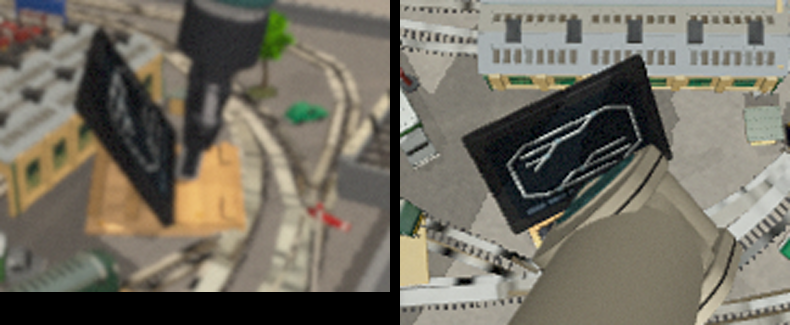

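The tablet is steepening and stays square, with the fingers at the middle of its lower edge. The notch should come within the next few mm, so I'll go slowly.

Scaled: 1.2 mm is 0.024, 0.25 mm is 0.005.

run_rows(
  segments=[
    [0.024,0,0.004,0,0,0,0],
    [0.024,0,0.004,0,0,0,0],
    [0.024,0,0.004,0,0,0,0],
    [0.024,0,0.004,0,0,0,0],
    [0.024,0,0.005,0,0,0,0],
    [0.024,0,0.005,0,0,0,0],
    [0.024,0,0.005,0,0,0,0],
    [0.024,0,0.005,0,0,0,0],
  ],
)

```text
clock: 6.1
eef_pos: [510.5, -340.6, 20.1]
tool_rot: [3.14, -0.21, 0.472]
force: [-2.2, -0.5, 0.2]
width: 0.0
gripper_force: 0.8
```

```bash
python3 e.py
```

```text
t 6.1 tcp in easel [-11.5   0.4  20.1] zx [[0.978, -0.0, 0.208], [-0.0, -1.0, -0.001], [0.208, 0.001, -0.978]] F easel [-2.21  0.62  0.21] w 0.019137296683726452
```

Scaled: 1.2 mm is 0.024, 0.25 mm is 0.005.

run_rows(
  segments=[
    [0.024,0,0.005,0,0,0,0],
    [0.024,0,0.005,0,0,0,0],
    [0.024,0,0.005,0,0,0,0],
    [0.024,0,0.005,0,0,0,0],
    [0.024,0,0.005,0,0,0,0],
    [0.024,0,0.005,0,0,0,0],
  ],
)

```text
clock: 6.7
eef_pos: [516.7, -337.6, 20.1]
tool_rot: [3.14, -0.209, 0.472]
force: [-4.0, -2.0, 2.1]
width: -0.3
gripper_force: 2.3
```

```bash
python3 e.py;python3 - <<'E'
from h import *
a=ctrl.get_image('side')[150:270,190:350]
cv2.imwrite('pics/p3.png',cv2.resize(a,None,fx=4.5,fy=4.5,interpolation=cv2.INTER_CUBIC))
E
```

```text
t 6.7 tcp in easel [-4.6  0.3 20.1] zx [[0.978, -0.0, 0.208], [-0.0, -1.0, -0.001], [0.208, 0.001, -0.978]] F easel [-4.44  0.01  2.11] w -0.3058728711187833
```

View pics/p3.png

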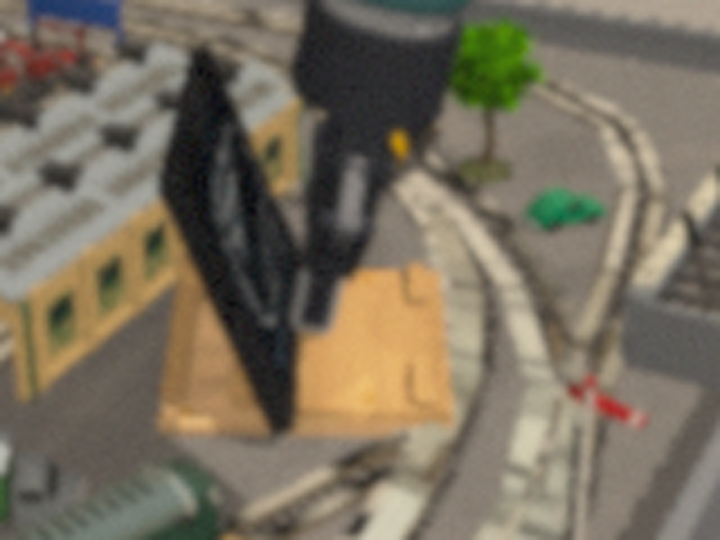

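The tablet is now steep. Its lower-left corner is at crop (285,430), i.e. full-frame (253,246), and the fingers press on its face. I'll push a touch more, then back off and measure.

run_rows(
  segments=[
    [0.024,0,0.005,0,0,0,0],
    [0.024,0,0.005,0,0,0,0],
    [0.024,0,0.005,0,0,0,0],
    [0,0,0,0,0,0,0],
  ],
)

```text
clock: 7.15
eef_pos: [520.6, -335.4, 20.0]
tool_rot: [3.14, -0.21, 0.472]
force: [-1.7, -1.5, -0.5]
width: 0.1
gripper_force: 1.1
```

```bash
python3 e.py
```

```text
t 7.15 tcp in easel [-0.2  0.5 20. ] zx [[0.978, 0.0, 0.209], [0.0, -1.0, -0.001], [0.209, 0.001, -0.978]] F easel [-2.19 -0.6  -0.5 ] w 0.07769942263059777
```

Scaled: -45 mm is -0.9, -40 mm is -0.8.

run_rows(
  segments=[
    [-0.06,0,-0.014,0,0,0,0],
    [-0.12,0,-0.03,0,0,0,0],
    [-0.4,0,-0.1,0,0,0,0],
    [-0.6,0,-0.16,0,0,0,0],
    [-0.4,0,-0.6,0,0,0,0],
    [-0.2,0,-0.9,0,0,0,0],
    [-0.5,0.4,-0.8,0,0,0,0],
    [-0.7,0.6,-0.3,0,0,0,0],
    [-0.7,0.6,-0.2,0,0,0,0],
    [-0.7,0.6,-0.2,0,0,0,0],
    [-0.7,0.6,0,0,0,0,0],
    [-0.7,0.6,0,0,0,0,0],
  ],
)

```text
clock: 8.35
eef_pos: [314.7, -632.3, 121.6]
tool_rot: [3.138, -0.211, 0.472]
force: [0.8, 0.2, -0.6]
width: 0.0
gripper_force: 0.0
```

```bash
python3 e.py; python3 - <<'E'
from h import *
A,B=ctrl.get_image('side'),ctrl.get_image('top'); cv2.imwrite('pics/s4.png',A);cv2.imwrite('pics/t4.png',B)
a=cv2.resize(A[150:270,190:350],(390,293),interpolation=2);b=cv2.resize(B[120:270,160:340],(390,325),interpolation=2)
o=np.zeros((325,790,3),np.uint8);o[:293,:390]=a;o[:,400:]=b
cv2.imwrite('pics/p4.png',o)
W=cv2.Rodrigues(np.array([0,0,.472]))[0];O=np.array([521,-335.8,0])
# expected corners: foot x=14.5/22,z=8
for xf in(3.5,14.5,22):
    D=np.hypot(50-xf,74);th=np.arctan2(74,50-xf)+np.arcsin(6/D)
    u=np.array([np.cos(th),0,np.sin(th)]);n=np.array([-np.sin(th),0,np.cos(th)])
    P=[np.array([xf,y,8])+a*u+12*n for y,a in((85,0),(-85,0),(-85,140),(85,140))]
    P=[W@p+O for p in P]; print(xf,np.degrees(th).round(1),'side',proj('side',P).round(1).tolist(),'top',proj('top',P).round(1).tolist())
E
```

```text
t 8.35 tcp in easel [-318.5 -170.3  121.6] zx [[0.978, -0.001, 0.209], [0.0, -1.0, -0.003], [0.209, 0.003, -0.978]] F easel [ 0.78 -0.22 -0.56] w 0.02284545653097828
3.5 61.8 side [[259.3, 245.1], [260.2, 206.9], [232.0, 161.0], [225.0, 192.3]] top [[212.3, 227.2], [284.7, 191.3], [272.5, 148.8], [190.2, 188.8]]
14.5 68.6 side [[254.3, 245.6], [256.1, 207.3], [233.8, 158.7], [227.2, 189.7]] top [[210.2, 222.8], [282.4, 187.1], [273.7, 150.1], [190.9, 190.5]]
22 73.6 side [[250.9, 246.0], [253.2, 207.7], [235.7, 157.5], [229.5, 188.3]] top [[208.8, 219.9], [280.8, 184.3], [274.9, 151.8], [191.7, 192.4]]
```

View pics/p4.png

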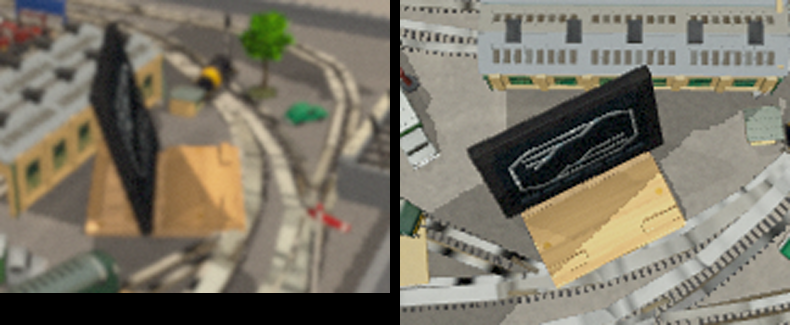

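The tablet stands steep. In the top view its lower corners are at about (211.7,220.2) and (281.4,186.9), and its upper ones at about (273.1,150.5) and (191.4,190.2). That is close to the prediction for a foot at 14.5–22 mm in the notch. Next I'll check yaw and centring numerically.

```bash
python3 - <<'E'
from h import *
t=cv2.imread('pics/t4.png'); W=cv2.Rodrigues(np.array([0,0,.472]))[0];O=np.array([521,-335.8,0])
E=lambda p,z:W.T@(ray('top',p,z)-O)
for n,p,z in(('LL',(211.7,220.2),12),('LR',(281.4,186.9),12),('UR',(273.1,150.5),143.5),('UL',(191.4,190.2),143.5)): print(n,E(p,z).round(1))
h=cv2.cvtColor(t,cv2.COLOR_BGR2HSV); m=cv2.inRange(h,(8,60,140),(28,255,255)); M=np.zeros_like(m); M[185:256,205:297]=m[185:256,205:297]
M=cv2.morphologyEx(M,cv2.MORPH_OPEN,np.ones((3,3)));c=max(cv2.findContours(M,0,2)[0],key=cv2.contourArea)
for p in cv2.approxPolyDP(cv2.convexHull(c),3,True)[:,0]: print('wood',p,E(p,15).round(1))
for n in('t4','top0'):
    i=cv2.imread(f'pics/{n}.png');print(n)
d=cv2.absdiff(cv2.imread('pics/t4.png'),cv2.imread('pics/top0.png')).max(2)
print('diff hut/tank',d[165:195,318:375].mean(),'lorry',d[145:198,138:180].mean(), 'bg',d[20:90,190:350].mean())
E
```

```text
LL [ 7.  79.9 12. ]
LR [  4.8 -83.4  12. ]
UR [ 54.2 -83.6 143.5]
UL [ 54.4  83.8 143.5]
wood [275 191] [  2.6 -66.9  15. ]
wood [290 224] [-73.9 -63.1  15. ]
wood [231 251] [-69.   71.8  15. ]
wood [217 218] [ 5.8 67.8 15. ]
t4
top0
diff hut/tank 7.883040935672515 lorry 5.499550763701707 bg 6.312321428571429
```

The front lower edge is ≈ 6 mm behind the easel's origin, so the foot is ≈ 17 mm into the notch. The lean is ≈ 70°, yaw error ≈ 0.01 rad and offset 1–2 mm. The neighbours haven't moved and the arm is clear, so I'll hand it in.

```bash
python3 -c "
from cell import ctrl
print(ctrl.finish_job())"
```

```text
the job is handed in; nothing more can be done
None
```

The job is handed in, with no verdict printed: by the last pictures the tablet's foot is in the rear notch, leaning about 70°, square and central within about 2 mm, with the lorry, kiosk and tank wagon unmoved.

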